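# Ready the eye-scanner bracket over its mount

## Robot

A 6-joint arm with a two-finger parallel gripper is mounted at the origin on the work surface. World frame = base frame: x ahead of the robot, y to its left, z up, the work surface at z = 0. Lengths are in mm, angles in rad, forces in N, time in s.
With the tool pointing down it reaches from about 350 to 975 mm from the base axis. Payload 7.1 kg.
Tool frame: the origin (TCP) lies midway between the tips of the shut fingers; the grasp point (between the pads) lies 19 mm behind it (ctrl.grasp_offset is the distance from the TCP to the grasp point, in mm); z points along the fingers, y is the line along which they close (so a half turn about z gives the same grasp; the last joint's range is limited). The gripper opens to 88 mm and grips with 3 to 60 N. Pads are 20 mm wide; open, the fingers measure 115 mm over their backs; the gripper's body (75 mm by 178 mm) begins 61 mm behind the grasp point.
Start: joints at [-1.143, 0.423, 1.63, -0, 1.089, -0.019], TCP at [270.066, -563.622, 222.675] pointing down, gripper open.
Joint ranges: [-3, 3], [-0.9, 2.11], [0.09, 2.58], [-1.31, 4.45], [0.11, 2.69], [-2.54, 2.54]. Speed limits (rad/s): [2.39, 2.39, 3.01, 3.14, 3.14, 3.14].

## Interface

Orientations are given as a rotation vector (axis times angle).
In Python, from workcell import ctrl gives the robot as it stands. The module is installed in compiled form; this text tells all that it offers.
- The arm moves only by the tool servo_tool, never from a script. Its argument "rows" is a list of rows, each a list of 7 numbers: the turn, a rotation vector about the tool's x, y, z as a fraction of full scale, then the shift along the tool's x, y, z as a fraction of full scale, then the finger opening in mm, from 0 to 87.8. A call has 1 to 10 rows; each row is the pose to reach, as a shift and turn from the pose commanded when the call began, along the tool's axes at that moment; what a row does not reach only later rows make up. Full scale, the value 1, is 20 cm for a shift and 1.5 rad for a turn. A row lasts 1/8 s, in which the tool goes at most 62.5 mm and 10.7 degrees, less where a joint would pass 70% of its speed; a pose out of reach is approached as far as the arm can. A call with a number of a shift or a turn outside -1 to 1 is refused whole. A call with a gripper value outside its range is refused whole. The fingers move at their own pace and stop on an object; the grip force is fixed at half the most. Time passes only in rows, so rows that repeat a pose let the fingers close. It gives the time, the measured TCP pose, the force, the opening and the grip force at its end, in the units of the state.
- ctrl.get_obs(): the state, without advancing time (a new reading comes with each control period).
- ctrl.get_image(name): name is "scene" or "top" or "wrist"; returns (picture, depth): 480x640x3 uint8, red, green, blue; 480x640 float32, mm along the optical axis (not along the pixel's ray), 0 where there is no reading.
- ctrl.camera_info(name): a dict with "intrinsics" (3x3 intrinsics, pixels), "R" (3x3) and "t" (3): a world point X has camera coordinates R X + t. Camera axes: x right, y down, z forward; pixel columns grow to the right and rows downward; lengths in mm; the calibration is good to about 2 mm. A picture is of the moment at which its call begins: read the wrist's pose just before it. camera_info takes no time and is no camera call; for the wrist camera it gives the pose at the moment of the call.
- ctrl.close_job(): hands the job in; it is judged then, once.
The state is a dict: "t": time; "qpos": joint angles; "qvel": joint speeds; "joint_torque": joint torques, N m; "ee_pos": TCP position; "orientation": TCP orientation; "ft_force": force on the tool from outside, world axes, zero at the start; "moment": the same for the moment, N m; "width": finger opening in mm; "grasp_force": force on a finger pad.
Only numpy, scipy, OpenCV 4.12 (cv2) and the standard library are available. Lean on these libraries where they do the work, as an engineer would, in place of code of your own. Each camera call takes 0.05 s, during which the arm holds its last target. There are 200 camera calls.

## Task

Slide the white mounting foot along the bench, without lifting or tipping it, from its black parking ring to wholly inside the blue ring, and let go of it. Then pick up the white bracket by its balance point (it is heavy at the black end), keep it level, and hold it a few centimetres above the mount, ready to be lowered: hole centred over the foot's steel pin, black head over the aluminium saddle, touching neither. Finish while still holding it there, steady and level; leave the bottle, the eye model and the screwdriver alone.

Things in the scene. Friction and masses are not known exactly. Their poses are not given: they have to be found in the camera images.
- foot_post (a point): Mounting foot, loose, about 0.7 kg: a white disc 100 mm in diameter, 16 mm high, with an upright black rubber post (30 mm in diameter, 16 to 64 mm above the bench) and on top a steel pin 16 mm in diameter, tip 88 mm above the bench. This point: on the post's axis, 45 mm above the bench, good to grip. z up. Starts inside a black parking ring painted on the bench.
- blue_ring (a point): Centre, on the bench surface, of the blue ring painted flat on the bench (inner diameter 125 mm, outer 135 mm), where the foot belongs. z is up, x points to the saddle (a blue line is painted that way). The ring cannot be felt.
- saddle (a point): Fixed aluminium saddle block, 50 mm along x, 80 mm along y; this point is the middle of its floor, 64 mm above the bench, 200 mm along x from the blue ring's centre. Two blue cheeks, 6 mm thick, at its y sides rise to 78 mm above the bench, 68 mm apart inside.
- bracket_mid (a point): Bracket, loose, about 0.5 kg, lying on its two end blocks. A white bar 22 mm wide, 24 mm high, its underside 12 mm above the bench, runs along x from a holed block to a heavy black head. This point: on the bar's centre line, midway between hole and head, 24 mm above the bracket's underside. x points to the head, z up. Balance point: 43 mm from here along +x; the bar's free part ends at 72 mm.
- bracket_hole (a point): Centre of the vertical through hole (25 mm in diameter) in the bracket's white end block (44 x 44 mm, 45 mm high), at the block's underside, 100 mm from bracket_mid; same axes as bracket_mid.
- bracket_head (a point): Middle of the underside of the bracket's heavy black head with a red band (56 mm along x, 54 mm across, 52 mm high), 100 mm from bracket_mid; same axes as bracket_mid.
- wipe_bottle: Bystander: white bottle with a blue cap, 48 mm in diameter, 120 mm high; origin at the middle of its underside.
- eye_model: Bystander: white ball 40 mm in diameter on a black foot 52 mm in diameter, 68 mm high in all; origin at the middle of its underside.
- driver: Bystander: screwdriver with an orange handle, 170 mm long, lying on the bench, its length along x; origin at its underside.
Mind the look-alikes: they are no part of the job. Of the things that look like the part that bears foot_post, the middle-sized one is meant.

How it is judged (in metres and radians):
On the way, in this order (a step that is already met when the one before it is completed fails the run):
1. the foot stands upright wholly inside the blue ring, let go, with the bracket still lying on the bench (horizontal distance between foot_post and blue_ring below 0.0125 m and angle between foot_post's own z axis and vertical below 0.05 rad and linear speed of foot below 0.02 m/s and contact force between the fingers and foot below 0.1 N and height (world z) of bracket_hole below 0.01 m), for 0.2 s.
2. the bracket is lifted level off the bench, gripped at its balance point (height (world z) of each of bracket_hole, bracket_head above 0.025 m and angle between bracket_mid's own z axis and vertical below 0.12 rad and x of the grasp point in the frame of bracket_mid between 0.021 and 0.065 m and contact force between the fingers and bracket above 2 N), for 0.2 s.
At the end, for the whole second after the job is handed in: Foot upright, within 12.5 mm of the blue ring's centre; bracket at rest in the fingers, gripped within 22 mm of balance, level within 5 degrees, hole within 15 mm of the pin's axis and 10 to 70 mm above its tip, head within 25 mm of the saddle's middle, touching neither (horizontal distance between foot_post and blue_ring below 0.0125 m and angle between foot_post's own z axis and vertical below 0.05 rad and horizontal distance between bracket_hole and foot_post below 0.015 m and horizontal distance between bracket_head and saddle below 0.025 m and height (world z) of bracket_hole between 0.098 and 0.158 m and angle between bracket_mid's own z axis and vertical below 0.09 rad and contact force between the fingers and bracket above 2 N and contact force between bracket and foot below 0.1 N and contact force between bracket and jig below 0.1 N and x of the grasp point in the frame of bracket_mid between 0.021 and 0.065 m and linear speed of bracket below 0.02 m/s and angular speed of bracket below 0.2 rad/s); the arm keeps its last pose, push and grip.
It fails at once if the foot is lifted off the bench or tipped (height (world z) of foot_post above 0.052 m or angle between foot_post's own z axis and vertical above 0.12 rad).
It fails at once if the bracket is tilted by more than 17 degrees (angle between bracket_mid's own z axis and vertical above 0.3 rad).
It fails at once if a bystander is disturbed (distance of any of wipe_bottle, eye_model, driver from where it was at the start of the episode above 0.02 m).
It also fails if it takes over 61 s, if anything falls off the work surface, if the arm or the gripper's body presses on something with over 40 N, if the wrist force passes 120 N, or if a joint passes its speed limit or range.

## Working session

There is one attempt and no reset: what is moved stays moved. The work goes in short steps, Python scripts to look and compute and a tool call to move; the robot and the scene stay as the last step left them, time stands still between calls to the robot, and variables do not carry over. Pictures are saved under pics/ and viewed, at most 10 in all, crops included, and the job is handed in when it is done.

Besides the shell and the picture viewer there is one more tool, called by a JSON object that holds its "op" and its "data", one argument or row to a line. servo_tool: Moves the arm, as the interface text tells. Its arguments: {"type":"object","properties":{"rows":{"type":"array","items":{"type":"array","items":{"type":"number"}}}},"required":["rows"]}

```bash
mkdir -p pics
cat > h.py <<'E'
import numpy as np,cv2
from workcell import ctrl
def snap(name,fn):
    ci=ctrl.camera_info(name); im,d=ctrl.get_image(name)
    np.savez('pics/'+fn+'.npz',im=im,d=d,K=ci['intrinsics'],R=ci['R'],t=ci['t'])
    cv2.imwrite('pics/'+fn+'.png',im[:,:,::-1]); return load(fn)
def load(fn):
    z=np.load('pics/'+fn+'.npz'); return {k:z[k] for k in z}
def ray(s,u,v):
    c=-s['R'].T@s['t'].ravel(); r=s['R'].T@np.linalg.inv(s['K'])@np.array([u,v,1.]); return c,r
def at_z(s,u,v,z):
    c,r=ray(s,u,v); return c+r*(z-c[2])/r[2]
def cloud(s):
    v,u=np.mgrid[:480,:640]; p=np.stack([u,v,np.ones_like(u)],-1)@np.linalg.inv(s['K']).T*s['d'][...,None]
    return (p-s['t'].ravel())@s['R']
E
python3 - <<'E'
from h import *
a=snap('top','top0');b=snap('scene','scene0')
for s in(a,b): print(-s['R'].T@s['t'].ravel())
print(ctrl.get_obs())
E
```

```text
[ 475.99033275  -49.73596437 1059.62909758]
[1330.29522348   12.82423759  754.7689023 ]
{'t': 0.1, 'qpos': array([-1.14302147e+00,  4.23746984e-01,  1.63058514e+00,  4.56764580e-06,
        1.08858841e+00, -1.89916046e-02]), 'qvel': array([-8.55803193e-05, -2.13379112e-03, -1.71437543e-03,  6.34375417e-04,
        6.38957862e-04, -1.90102166e-03]), 'joint_torque': array([ 3.66075719e-04, -5.45615137e+01, -2.74323463e+01,  6.44714828e-02,
        1.88050914e-02, -2.82937799e-05]), 'ee_pos': array([ 269.86041783, -563.20096446,  222.00148413]), 'orientation': array([-3.06226718e+00, -6.95665709e-01,  4.16970965e-04]), 'ft_force': array([-0.05605854, -0.36782375, -0.86942929]), 'moment': array([ 0.0224937 , -0.02222223, -0.0016244 ]), 'grasp_force': 0.0, 'width': 87.50974885552316}
```

View pics/top0.png

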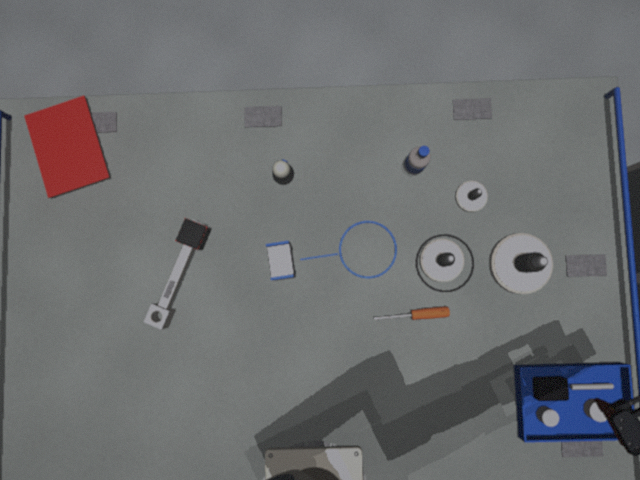

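View pics/scene0.png

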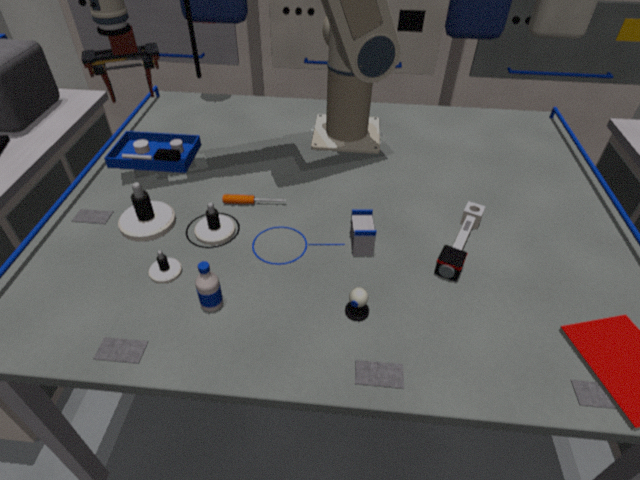

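The top view shows the foot candidates: small at (472,196), middle at (444,262) inside the black ring, and large at (521,263). I choose (444,262). The blue ring is at (368,250), the saddle at (281,261), and the bracket runs from its hole at (157,317) to its head at (193,234). The bottle is at (418,160), the eye model at (283,171) and the driver at (412,315).

```bash
cat > m.py <<'E'
from h import *
s=load('top0');im=s['im'].astype(int);P=cloud(s);h=cv2.cvtColor(s['im'],cv2.COLOR_RGB2HSV).astype(int)
v,u=np.mgrid[:480,:640]
def box(a,b,c,d): return (u>=a)&(u<=b)&(v>=c)&(v<=d)
def px(m,z): return np.array([at_z(s,x,y,z)[:2] for y,x in zip(*np.nonzero(m))])
blue=(h[...,0]>100)&(h[...,0]<125)&(h[...,1]>100)
ring=px(blue&box(335,400,215,285),0)
def circ(p):
    A=np.c_[2*p,np.ones(len(p))];x=np.linalg.lstsq(A,(p**2).sum(1),rcond=None)[0];return x[:2],np.sqrt(x[2]+x[:2]@x[:2])
c,r=circ(ring)
for _ in range(3):
    k=abs(np.hypot(*(ring-c).T)-r)<6; c,r=circ(ring[k])
print('ring',c,r)
line=px(blue&box(298,336,240,270),0);d=line.mean(0)-c
print('line dir',np.degrees(np.arctan2(d[1],d[0])),'saddle by line',c+200*d/np.hypot(*d))
sd=px(blue&box(262,298,236,284),78);print('saddle cheeks mean',sd.mean(0),np.ptp(sd,axis=0))
for nm,b in(('foot',(412,478,230,295)),('small',(452,492,176,215)),('large',(485,556,228,298))):
    m=box(*b)&(s['im'].min(2)>150)&(h[...,1]<40); p=px(m,16)
    cc,rr=cv2.minEnclosingCircle(p.astype(np.float32));print(nm,cc,2*rr)
bx=box(140,215,212,332)
for nm,z0,z1 in(('block',40,48),('bar',30,39),('head',49,60)):
    m=bx&(P[...,2]>z0)&(P[...,2]<z1); q=P[m]; 
    if len(q)>4: print(nm,len(q),q.mean(0),cv2.minAreaRect(q[:,:2].astype(np.float32)))
for nm,(x,y) in dict(foot=(447,258),ring=(368,250)).items(): print(nm,P[y,x])
m=box(412,478,230,295)&(P[...,2]>75);print('pin',m.sum(),P[m].mean(0) if m.any() else '')
m=box(412,478,230,295)&(P[...,2]>50)&(P[...,2]<70);print('post',m.sum(),P[m].mean(0),np.ptp(P[m],axis=0))
E
python3 m.py; python3 -c "
from h import *
s=load('top0')
a=s['im'][200:300,400:560];b=s['im'][205:335,135:225]
a=cv2.resize(a,(640,400),interpolation=3);cv2.imwrite('pics/c1.png',a[:,:,::-1])"
```

```text
ring [ 551.1831146  -138.87700371] 65.1406493040847
line dir 96.79795135096884 saddle by line [527.50942178  59.7169445 ]
saddle cheeks mean [526.88613628  58.50844867] [81.95488407 57.28773699]
foot (519.8262939453125, -307.4865417480469) 94.23497772216797
small (666.2931518554688, -382.7677307128906) 67.41548919677734
large (506.7962951660156, -487.3323669433594) 132.7935333251953
block 371 [445.15949396 325.46350993  44.52674196] ((508.90289306640625, 300.31976318359375), (56.256935119628906, 253.81826782226562), 66.38007354736328)
bar 721 [499.55090376 301.09876902  35.516731  ] ((508.27130126953125, 296.6651611328125), (45.54964828491211, 252.47254943847656), 65.125732421875)
head 524 [594.27369067 261.61857319  51.80931452] ((509.219482421875, 301.93798828125), (55.042179107666016, 247.4658203125), 64.32711791992188)
foot [ 520.76889249 -300.94686512   84.04793914]
ring [ 548.89640992 -140.2975697    -2.2538521 ]
pin 76 [ 505.43666891 -218.24636605  418.89722041]
post 118 [ 520.48113573 -303.40464212   62.88415474] [29.15703819 30.92555349 19.49289337]
```

View pics/c1.png

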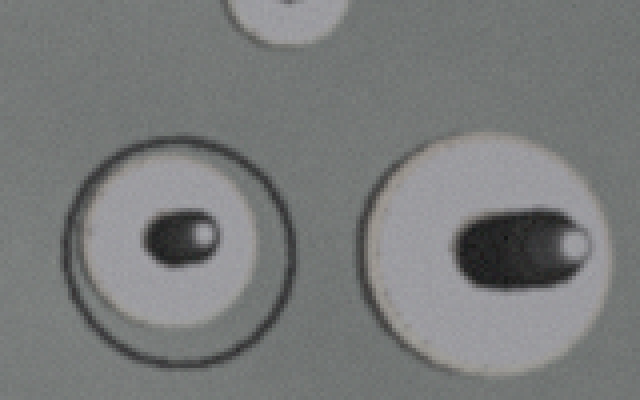

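The crop shows the middle foot with its disc at about (442,260) in the full picture, inside the black ring, and the pin tip at (451,258). The other two discs measure 67 and 133 mm across and this one about 97, so the choice holds. I'm moving above it.

{"op": "servo_tool", "data": {
  "rows": [
    [0,0,0,0.2,-0.08,0,87],
    [0,0,0,0.42,-0.16,0,87],
    [0,0,0,0.63,-0.23,0,87],
    [0,0,0,0.84,-0.31,0,87]
  ]
}}

```text
t: 0.6
ee_pos: [395.5, -433.9, 222.4]
orientation: [-3.063, -0.696, 0.0]
ft_force: [-0.3, -0.7, -0.1]
width: 87.4
grasp_force: 0.0
```

{"op": "servo_tool", "data": {
  "rows": [
    [0,0,0,0.2,-0.08,0,87],
    [0,0,0,0.42,-0.16,0,87],
    [0,0,0,0.63,-0.23,0,87],
    [0,0,0,0.8,-0.29,0,87],
    [0,0,0,0.84,-0.31,0,87],
    [0,0,0,0.84,-0.31,0,87]
  ]
}}

```text
t: 1.35
ee_pos: [519.2, -306.4, 222.3]
orientation: [-3.063, -0.698, 0.001]
ft_force: [0.5, -0.6, -0.3]
width: 87.3
grasp_force: 0.0
```

```bash
cat >> h.py <<'E'
def go(x,y,z,yaw=None):
    "fractions to reach TCP xyz (yaw: world angle of tool y, deg)"
    from scipy.spatial.transform import Rotation as Ro
    o=ctrl.get_obs();R=Ro.from_rotvec(o['orientation']).as_matrix()
    d=R.T@(np.array([x,y,z])-o['ee_pos'])/200
    print('t',round(o['t'],2),'pos',o['ee_pos'].round(1),'z',R[:,2].round(3),'yaw',np.degrees(np.arctan2(R[1,1],R[0,1])).round(2),'q',o['qpos'].round(2),'F',o['ft_force'].round(1),'M',o['moment'].round(2),'w',round(o['width'],1),'g',round(o['grasp_force'],1))
    t=np.zeros(3)
    if yaw is not None:
        x=np.array([np.cos(np.radians(yaw)),np.sin(np.radians(yaw)),0]);T=np.c_[np.cross(x,[0,0,-1]),x,[0,0,-1]]
        t=Ro.from_matrix(R.T@T).as_rotvec()
    print('shift',d.round(3),'turn',(t/1.5).round(3))
E
python3 - <<'E'
from h import *
s=load('top0')
print('pin top',at_z(s,451,258.2,88))
go(520,-306,26)
snap('wrist','w1')
E
```

```text
pin top [ 519.91071259 -308.37912599   88.        ]
t 1.35 pos [ 519.2 -306.4  222.3] z [-0.001  0.    -1.   ] yaw -64.34 q [-0.55  0.39  1.68 -0.    1.07  0.57] F [ 0.5 -0.6 -0.3] M [-0.   -0.03  0.  ] w 87.3 g 0.0
shift [0.005 0.    0.982] turn [0. 0. 0.]
```

View pics/w1.png

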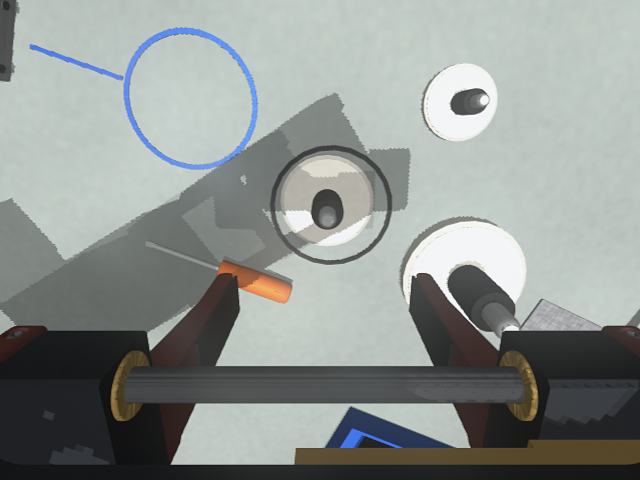

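The wrist view shows the foot's pin at (327,215), upright between the fingers. The driver and the large foot are clear of them. I'll check the pin and ring from this view.

```bash
cat > ring.py <<'E'
from h import *
import sys
def ringw(fn):
    s=load(fn);h=cv2.cvtColor(s['im'],cv2.COLOR_RGB2HSV)
    m=((h[...,0]>100)&(h[...,0]<125)&(h[...,1]>90)).astype(np.uint8)
    m[300:]=0
    p=np.array([at_z(s,x,y,0)[:2] for y,x in zip(*np.nonzero(m))])
    c=np.array([551,-139.]);r=65
    for _ in range(5):
        q=p[abs(np.hypot(*(p-c).T)-r)<7];A=np.c_[2*q,np.ones(len(q))];x=np.linalg.lstsq(A,(q**2).sum(1),rcond=None)[0];c=x[:2];r=np.sqrt(x[2]+c@c)
    d=np.hypot(*(p-c).T);l=p[(d>75)&(d<165)]
    l=l[abs(np.degrees(np.arctan2(*(l-c).T[::-1]))-97)<8] if len(l) else l
    print('ring',c,r,len(q)); 
    if len(l)>10:
        d=l.mean(0)-c;print('dir',np.degrees(np.arctan2(d[1],d[0])))
    return s
if __name__=='__main__':
    s=ringw('w1')
    print('pin',at_z(s,327,216,88),'driver',at_z(s,258,283,10))
    m=(s['im'].min(2)>140);m[:140]=0;m[262:]=0;m[:,:265]=0;m[:,385:]=0
    P=cloud(s);k=(P[...,2]>10)&(P[...,2]<22)&(np.hypot(P[...,0]-520,P[...,1]+306)<65)
    print('disc',cv2.minEnclosingCircle(P[k][:,:2].astype(np.float32)),P[k].mean(0))
    k=(P[...,2]>60)&(P[...,2]<95)&(np.hypot(P[...,0]-520,P[...,1]+306)<40);print('post',P[k].mean(0))
E
python3 ring.py
```

```text
ring [ 552.19750265 -138.51881311] 65.17048671082829 2138
dir 96.71147427574097
pin [ 524.80165397 -305.53012828   88.        ] driver [ 400.00530413 -277.58320585   10.        ]
disc ((520.8702392578125, -306.98577880859375), 49.94960021972656) [ 524.67478057 -305.06015005   15.2436302 ]
post [ 523.20296079 -305.85515641   71.2744067 ]
```

{"op": "servo_tool", "data": {
  "rows": [
    [0,0,0,0.01,0,0.2,87],
    [0,0,0,0.01,0,0.4,87],
    [0,0,0,0.01,0,0.6,87],
    [0,0,0,0.01,0,0.75,87],
    [0,0,0,0.01,0,0.87,87],
    [0,0,0,0.01,0,0.95,87],
    [0,0,0,0.01,0,0.98,87],
    [0,0,0,0.01,0,0.98,87]
  ]
}}

```text
t: 2.4
ee_pos: [521.2, -306.2, 26.9]
orientation: [3.064, 0.695, 0.0]
ft_force: [-0.2, 0.4, 0.3]
width: 86.9
grasp_force: 0.0
```

{"op": "servo_tool", "data": {
  "rows": [
    [0,0,0,0,0,0,50],
    [0,0,0,0,0,0,36],
    [0,0,0,0,0,0,32],
    [0,0,0,0,0,0,28],
    [0,0,0,0,0,0,24],
    [0,0,0,0,0,0,20],
    [0,0,0,0,0,0,20]
  ]
}}

```text
t: 3.28
ee_pos: [521.8, -306.2, 26.8]
orientation: [3.063, 0.696, 0.001]
ft_force: [1.7, -2.1, -1.6]
width: 29.8
grasp_force: 30.0
```

```bash
python3 -c "
from h import *
go(551.7,-138.7,26)"
```

```text
t 3.27 pos [ 521.8 -306.2   26.8] z [ 0.001 -0.001 -1.   ] yaw -64.4 q [-0.55  0.67  1.77 -0.    0.71  0.57] F [ 1.7 -2.1 -1.6] M [-0.34 -0.22  0.07] w 29.8 g 30.0
shift [ 0.497 -0.691  0.003] turn [0. 0. 0.]
```

{"op": "servo_tool", "data": {
  "rows": [
    [0,0,0,0.01,-0.02,0,20],
    [0,0,0,0.04,-0.05,0,20],
    [0,0,0,0.07,-0.1,0,20],
    [0,0,0,0.1,-0.14,0,20],
    [0,0,0,0.13,-0.18,0,20],
    [0,0,0,0.16,-0.22,0,20],
    [0,0,0,0.19,-0.27,0,20],
    [0,0,0,0.22,-0.31,0,20],
    [0,0,0,0.24,-0.335,0,20],
    [0,0,0,0.25,-0.35,0,20]
  ]
}}

```text
t: 4.53
ee_pos: [536.3, -220.5, 26.8]
orientation: [3.063, 0.697, 0.0]
ft_force: [-1.9, -7.1, 0.5]
width: 29.6
grasp_force: 30.0
```

```bash
python3 -c "
from h import *
go(551.7,-138.7,26.8)"
```

```text
t 4.53 pos [ 536.3 -220.5   26.8] z [ 0. -0. -1.] yaw -64.37 q [-0.41  0.64  1.82 -0.    0.67  0.71] F [-1.9 -7.1  0.5] M [-1.16  0.26  0.01] w 29.6 g 30.0
shift [ 0.246 -0.336 -0.   ] turn [0. 0. 0.]
```

{"op": "servo_tool", "data": {
  "rows": [
    [0,0,0,0.01,-0.02,0,20],
    [0,0,0,0.04,-0.05,0,20],
    [0,0,0,0.07,-0.1,0,20],
    [0,0,0,0.1,-0.14,0,20],
    [0,0,0,0.13,-0.18,0,20],
    [0,0,0,0.16,-0.22,0,20],
    [0,0,0,0.19,-0.26,0,20],
    [0,0,0,0.22,-0.3,0,20],
    [0,0,0,0.24,-0.33,0,20],
    [0,0,0,0.246,-0.338,0,20]
  ]
}}

```text
t: 5.78
ee_pos: [551.1, -138.4, 26.8]
orientation: [-3.063, -0.697, 0.001]
ft_force: [-2.0, -5.2, 1.5]
width: 29.3
grasp_force: 30.0
```

{"op": "servo_tool", "data": {
  "rows": [
    [0,0,0,0,0,0,20],
    [0,0,0,0,0,0,20]
  ]
}}

```text
t: 6.02
ee_pos: [551.1, -138.3, 26.7]
orientation: [-3.063, -0.696, 0.0]
ft_force: [-0.6, -0.3, 3.1]
width: 29.6
grasp_force: 30.0
```

```bash
python3 -c "
from h import *
go(551.7,-138.7,26.8)
snap('top','top1')
s=load('top1');a=cv2.resize(s['im'][200:300,300:460],(640,400),interpolation=3);cv2.imwrite('pics/c2.png',a[:,:,::-1])"
```

```text
t 6.03 pos [ 551.1 -138.3   26.7] z [-0.     0.001 -1.   ] yaw -64.41 q [-0.27  0.63  1.85  0.    0.66  0.86] F [-0.6 -0.3  3.1] M [-0.07  0.06  0.04] w 29.6 g 30.0
shift [ 0.002  0.003 -0.   ] turn [0. 0. 0.]
```

{"op": "servo_tool", "data": {
  "rows": [
    [0,0,0,0,0,0,40],
    [0,0,0,0,0,0,60],
    [0,0,0,0,0,0,87],
    [0,0,0,0,0,0,87],
    [0,0,0,0,0,0,87],
    [0,0,0,0,0,0,87]
  ]
}}

```text
t: 6.82
ee_pos: [551.3, -138.8, 26.7]
orientation: [-3.064, -0.696, 0.0]
ft_force: [0.0, -0.8, 0.4]
width: 85.1
grasp_force: 0.0
```

{"op": "servo_tool", "data": {
  "rows": [
    [0,0,0,0,0,-0.08,87],
    [0,0,0,0,0,-0.25,87],
    [0,0,0,0,0,-0.5,87],
    [0,0,0,0,0,-0.75,87],
    [0,0,0,0,0,-0.95,87],
    [0,0,0,0,0,-1,87],
    [0,0,0,0,0,-1,87]
  ]
}}

```text
t: 7.7
ee_pos: [551.3, -138.8, 227.2]
orientation: [3.063, 0.696, 0.002]
ft_force: [-0.2, 0.5, -0.2]
width: 86.7
grasp_force: 0.0
```

Run:
```python
from h import *
from ring import ringw
go(551.7,-138.7,26.8)
snap('wrist','w2');s=ringw('w2')
P=cloud(s);k=(P[...,2]>11)&(P[...,2]<21)&(np.hypot(P[...,0]-551,P[...,1]+138)<62)
print('disc',cv2.minEnclosingCircle(P[k][:,:2].astype(np.float32)))
k=(P[...,2]>60)&(P[...,2]<95)&(np.hypot(P[...,0]-551,P[...,1]+138)<40);print('post',P[k].mean(0))
k=(P[...,2]>60)&(P[...,2]<82)&(np.hypot(P[...,0]-528,P[...,1]-60)<60);print('saddle',k.sum(),P[k].mean(0) if k.any() else '')
```

```text
t 7.7 pos [ 551.3 -138.8  227.2] z [ 0.001 -0.    -1.   ] yaw -64.4 q [-0.27  0.33  1.75  0.    1.05  0.86] F [-0.2  0.5 -0.2] M [-0.01 -0.06  0.04] w 86.7 g 0.0
shift [ 1.000e-03 -0.000e+00  1.002e+00] turn [0. 0. 0.]
ring [ 551.96184541 -138.32664591] 65.08010818552219 1539
dir 96.74919730276041
disc ((549.65869140625, -137.37159729003906), 49.881168365478516)
post [ 552.15857324 -136.312773     71.32203966]
saddle 5751 [528.64712599  59.09487598  66.24221948]
```

View pics/w2.png

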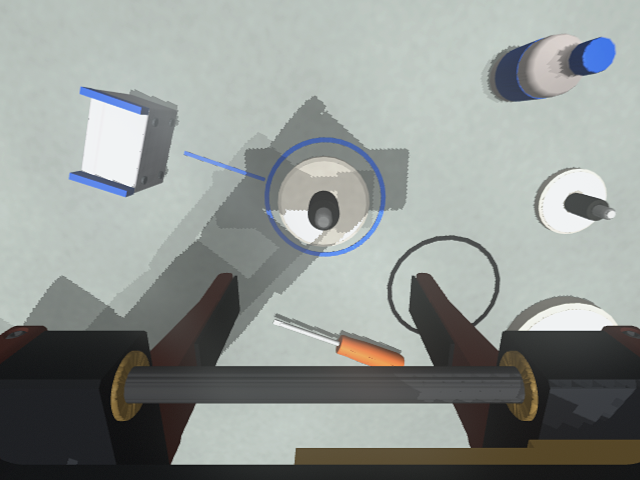

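The foot stands wholly inside the blue ring, at (323,200) with the ring about (325,197), roughly 2.5 mm off centre and released. Now to the bracket.

{"op": "servo_tool", "data": {
  "rows": [
    [0,0,0,0.08,-0.16,0,87],
    [0,0,0,0.2,-0.4,0,87],
    [0,0,0,0.33,-0.65,0,87],
    [0,0,0,0.47,-0.93,0,87]
  ]
}}

```text
t: 8.25
ee_pos: [554.5, 70.7, 224.5]
orientation: [-3.064, -0.694, 0.006]
ft_force: [0.1, 0.2, 0.6]
width: 87.2
grasp_force: 0.0
```

{"op": "servo_tool", "data": {
  "rows": [
    [0,0,0.06,0.12,-0.24,0,87],
    [0,0,0.18,0.24,-0.47,0,87],
    [0,0,0.3,0.35,-0.7,0,87],
    [0,0,0.42,0.43,-0.86,0,87],
    [0,0,0.52,0.47,-0.93,0,87],
    [0,0,0.564,0.47,-0.93,0,87],
    [0,0,0.564,0.47,-0.93,0,87]
  ]
}}

```text
t: 9.12
ee_pos: [559.1, 277.6, 224.4]
orientation: [3.077, -0.621, -0.005]
ft_force: [0.1, -0.2, -0.5]
width: 87.0
grasp_force: 0.0
```

Run:
```python
from h import *
go(559,277,80,-112.9)
s=snap('wrist','w3');P=cloud(s)
B=(P[...,2]>8)&(P[...,2]<60)&(P[...,1]>150)&(np.hypot(P[...,0]-515,P[...,1]-297)<160)
print(B.sum())
for nm,lo,hi in(('bar',33,38.5),('block',42.5,47),('head',49.5,56)):
    k=B&(P[...,2]>lo)&(P[...,2]<hi);q=P[k][:,:2].astype(np.float32)
    print(nm,k.sum(),q.mean(0),cv2.minAreaRect(q))
```

```text
t 9.12 pos [559.1 277.6 224.4] z [-0.003 -0.002 -1.   ] yaw -112.8 q [ 0.44  0.42  1.63 -0.    1.1   2.41] F [ 0.1 -0.2 -0.5] M [ 0.03 -0.03 -0.02] w 87.0 g 0.0
shift [0.003 0.001 0.722] turn [0.002 0.002 0.001]
8033
bar 2822 [502.25455 304.03058] ((514.4605712890625, 301.8411560058594), (43.0018310546875, 245.27474975585938), 68.19165802001953)
block 1130 [434.91217 333.12485] ((508.7289733886719, 299.99072265625), (55.15951156616211, 254.54635620117188), 66.92266082763672)
head 3183 [597.4231 262.3675] ((596.591552734375, 262.5503845214844), (53.08720779418945, 55.09967041015625), 67.07566833496094)
```

View pics/w3.png

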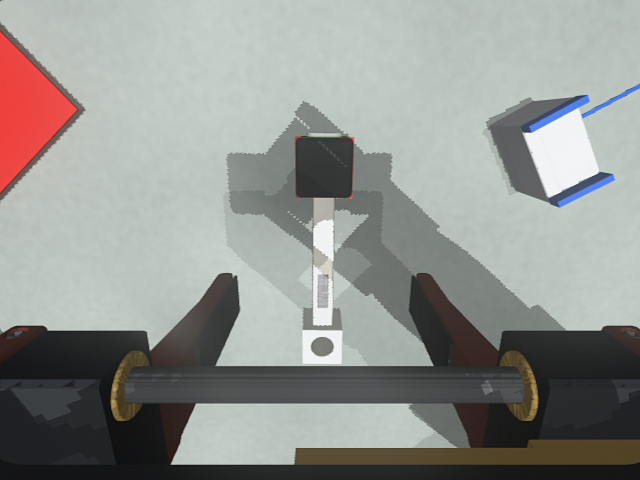

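The wrist view shows the bracket running from its hole at (322,347) to its head at (324,167), with the fingers aligned to the bar. I'll check the bracket's length and compute the grasp.

Run:
```python
from h import *
s=load('w3')
hole=at_z(s,322,346.5,45)[:2];head=np.array([596.6,262.6]);d=head-hole;L=np.hypot(*d);print('hole',hole,'len',L,'ang',np.degrees(np.arctan2(d[1],d[0])))
P=cloud(s);e=d/L;n=np.array([-e[1],e[0]])
rel=P[...,:2]-hole;a=rel@e;b=rel@n
k=(a>30)&(a<165)&(abs(b)<25)&(P[...,2]>33)&(P[...,2]<39);print('bar lateral',np.polyfit(a[k],b[k],1),b[k].min(),b[k].max())
k=(abs(b)<15)&(P[...,2]>46)&(a>150)&(a<250);print('head along',np.percentile(a[k],[0.5,99.5]))
k=(abs(b)<18)&(abs(a)<40)&(P[...,2]>42)&(P[...,2]<48);print('block along',np.percentile(a[k],[0.5,99.5]))
g=hole+e*(L/2+43);print('grasp',g);go(*g,17)
```

```text
hole [413.64927243 341.47586214] len 199.22944146748196 ang -23.322406667628787
bar lateral [-0.00429205  1.14258033] -10.598819005464192 11.511558443942356
head along [173.68499529 240.90925653]
block along [-22.90093238  21.71491147]
grasp [544.61117609 285.01403115]
t 9.18 pos [559.3 277.4 224.8] z [-0.003 -0.001 -1.   ] yaw -112.78 q [ 0.44  0.42  1.63 -0.    1.1   2.41] F [-0.7 -0.2 -0.7] M [0.05 0.02 0.04] w 87.1 g 0.0
shift [-0.08  -0.009  1.039] turn [0. 0. 0.]
```

{"op": "servo_tool", "data": {
  "rows": [
    [0,0,0,-0.04,-0.005,0.15,87],
    [0,0,0,-0.08,-0.01,0.35,87],
    [0,0,0,-0.08,-0.01,0.6,87],
    [0,0,0,-0.08,-0.01,0.8,87],
    [0,0,0,-0.08,-0.01,0.92,87],
    [0,0,0,-0.08,-0.01,1.0,87],
    [0,0,0,-0.08,-0.01,1.0,87]
  ]
}}

```text
t: 10.05
ee_pos: [545.4, 285.2, 25.5]
orientation: [3.078, -0.622, -0.003]
ft_force: [0.3, -0.6, -0.3]
width: 86.8
grasp_force: 0.0
```

{"op": "servo_tool", "data": {
  "rows": [
    [0,0,0,0,0,0.05,87],
    [0,0,0,0,0,0.09,87],
    [0,0,0,0,0,0.09,60],
    [0,0,0,0,0,0.09,40],
    [0,0,0,0,0,0.09,28],
    [0,0,0,0,0,0.09,22],
    [0,0,0,0,0,0.09,16],
    [0,0,0,0,0,0.09,12],
    [0,0,0,0,0,0.09,12]
  ]
}}

```text
t: 11.18
ee_pos: [545.7, 285.1, 8.7]
orientation: [3.078, -0.622, -0.002]
ft_force: [-0.9, -0.9, 1.2]
width: 21.9
grasp_force: 30.0
```

```bash
python3 -c "
from h import *
go(544.6,285,150)"
```

```text
t 11.18 pos [545.7 285.1   8.7] z [-0.001 -0.001 -1.   ] yaw -112.86 q [ 0.46  0.71  1.74 -0.    0.7   2.43] F [-0.9 -0.9  1.2] M [-0.15 -0.   -0.28] w 21.9 g 30.0
shift [-0.005  0.004 -0.707] turn [0. 0. 0.]
```

{"op": "servo_tool", "data": {
  "rows": [
    [0,0,0,0,0,-0.02,12],
    [0,0,0,0,0,-0.06,12],
    [0,0,0,0,0,-0.12,12],
    [0,0,0,0,0,-0.2,12],
    [0,0,0,0,0,-0.3,12],
    [0,0,0,0,0,-0.42,12],
    [0,0,0,0,0,-0.54,12],
    [0,0,0,0,0,-0.64,12],
    [0,0,0,0,0,-0.69,12],
    [0,0,0,0,0,-0.7,12]
  ]
}}

```text
t: 12.42
ee_pos: [546.3, 285.9, 149.4]
orientation: [-3.079, 0.623, -0.001]
ft_force: [0.3, 0.3, -5.7]
width: 22.2
grasp_force: 30.0
```

```bash
cat > br.py <<'E'
from h import *
from scipy.spatial.transform import Rotation as Ro
import sys
def br(fn):
    "bracket axis from held view: top faces of block/head relative to the TCP"
    o=ctrl.get_obs();s=snap('wrist',fn);P=cloud(s);R=Ro.from_rotvec(o['orientation']).as_matrix()
    T=(P-o['ee_pos'])@R       # tool frame
    k=(abs(T[...,1])<35)&(T[...,0]>30)&(T[...,0]<100)&(T[...,2]<25)&(T[...,2]>-70)&(s['d']>0)
    top=T[k]; zt=np.percentile(top[:,2],5); m=abs(top[:,2]-zt)<8; A=top[m]
    c=cv2.minAreaRect(A[:,:2].astype(np.float32)); pl=np.polyfit(A[:,0],A[:,2],1)
    hc=c[0];print('head top rect tool',c,'z',A[:,2].mean(),'slope(rad)',pl[0],len(A))
    print('head world',(R@[*hc,A[:,2].mean()]+o['ee_pos']).round(1))
    return s,T
if __name__=='__main__': br(sys.argv[1]); go(*[float(a) for a in sys.argv[2:]])
E
python3 br.py w4 534 3 149 6.4
```

```text
head top rect tool ((56.79643249511719, -0.389495849609375), (53.88156509399414, 55.44569778442383), 0.36519449949264526) z -42.626519295600396 slope(rad) 0.01420381407719687 23880
head world [598.8 264.2 192.1]
t 12.47 pos [546.  285.8 148.9] z [ 0.  0. -1.] yaw -112.87 q [0.46 0.5  1.7  0.   0.94 2.43] F [-0.  -0.  -5.4] M [0.05 0.02 0.  ] w 22.0 g 30.0
shift [ 0.494  1.326 -0.   ] turn [-0.    -0.    -1.388]
```

View pics/w4.png

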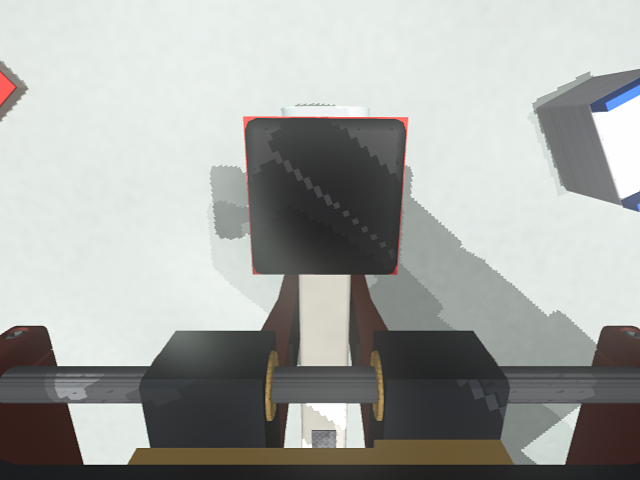

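The view shows the head at (325,195), level and square to the fingers, with the grip 43 mm from mid. Now I turn and carry it to the mount.

{"op": "servo_tool", "data": {
  "rows": [
    [0,0,-0.02,0.01,0.02,0,12],
    [0,0,-0.07,0.03,0.06,0,12],
    [0,0,-0.14,0.05,0.13,0,12],
    [0,0,-0.22,0.08,0.21,0,12],
    [0,0,-0.3,0.11,0.29,0,12],
    [0,0,-0.39,0.14,0.37,0,12],
    [0,0,-0.48,0.17,0.46,0,12],
    [0,0,-0.57,0.21,0.55,0,12],
    [0,0,-0.64,0.24,0.62,0,12],
    [0,0,-0.69,0.25,0.66,0,12]
  ]
}}

```text
t: 13.72
ee_pos: [540.4, 143.6, 147.8]
orientation: [-2.983, -0.987, 0.003]
ft_force: [-0.8, -0.1, -5.1]
width: 21.7
grasp_force: 30.0
```

```bash
python3 -c "
from h import *
go(534.3,4.8,149,6.3)"
```

```text
t 13.72 pos [540.4 143.6 147.8] z [-0.002 -0.001 -1.   ] yaw -53.39 q [ 0.24  0.43  1.83 -0.    0.89  1.17] F [-0.8 -0.1 -5.1] M [-0.06  0.04  0.02] w 21.7 g 30.0
shift [-0.438  0.539 -0.006] turn [-0.001  0.001 -0.694]
```

{"op": "servo_tool", "data": {
  "rows": [
    [0,0,-0.02,-0.01,0.02,0,12],
    [0,0,-0.07,-0.04,0.05,0,12],
    [0,0,-0.14,-0.09,0.11,0,12],
    [0,0,-0.22,-0.14,0.17,0,12],
    [0,0,-0.3,-0.19,0.24,0,12],
    [0,0,-0.39,-0.25,0.3,0,12],
    [0,0,-0.48,-0.3,0.37,0,12],
    [0,0,-0.57,-0.36,0.44,0,12],
    [0,0,-0.65,-0.41,0.51,0,12],
    [0,0,-0.694,-0.438,0.539,0,12]
  ]
}}

```text
t: 14.98
ee_pos: [533.9, 5.0, 147.9]
orientation: [-2.096, -2.338, 0.002]
ft_force: [0.5, -0.1, -5.6]
width: 21.7
grasp_force: 30.0
```

{"op": "servo_tool", "data": {
  "rows": [
    [0,0,0,0,0,0,12],
    [0,0,0,0,0,0.03,12],
    [0,0,0,0,0,0.06,12],
    [0,0,0,0,0,0.06,12],
    [0,0,0,0,0,0.06,12]
  ]
}}

```text
t: 15.6
ee_pos: [534.5, 6.3, 136.6]
orientation: [-2.1, -2.336, 0.0]
ft_force: [0.3, 0.2, -5.5]
width: 22.0
grasp_force: 30.0
```

```bash
python3 br.py w5 534.3 4.8 137 6.3
python3 - <<'E'
from h import *
s=snap('scene','sc5');snap('top','top5')
a=cv2.resize(s['im'][130:330,200:440],(720,600));cv2.imwrite('pics/c5.png',a[:,:,::-1])
E
```

```text
head top rect tool ((57.56748580932617, -0.33948326110839844), (55.438663482666016, 55.55187225341797), 0.3980846107006073) z -42.659317704972636 slope(rad) 0.012392967159291222 24303
head world [528.   63.5 179.2]
t 15.65 pos [534.6   6.2 136.7] z [ 0.  0. -1.] yaw 6.08 q [-0.01  0.41  1.89  0.    0.84 -0.12] F [-0.4 -0.4 -4.8] M [-0.01 -0.13 -0.  ] w 21.8 g 30.0
shift [-0.007 -0.002 -0.001] turn [ 0.     0.    -0.003]
```

View pics/c5.png

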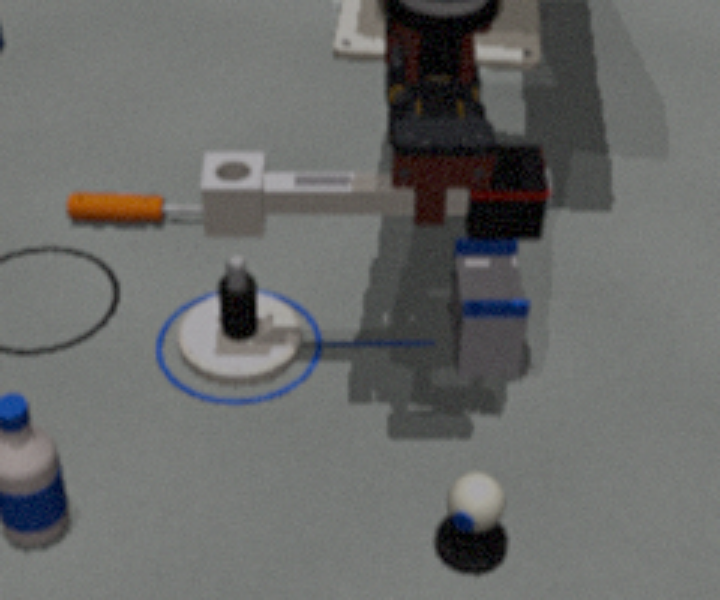

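View pics/top5.png

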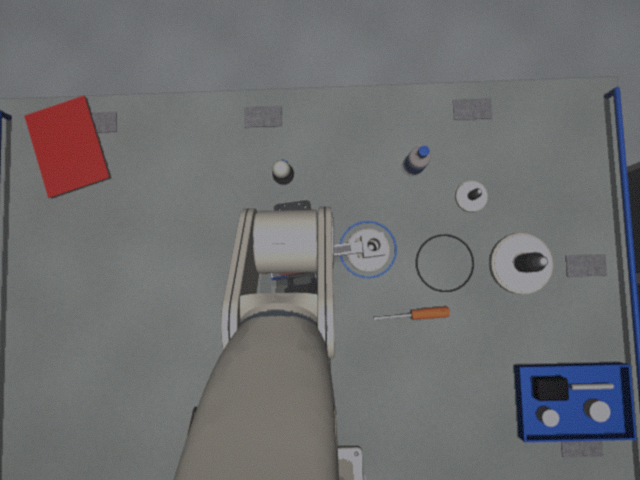

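The scene shows the bracket held level over the mount and the foot inside its ring. The top view shows the hole at about (373.5,244.5). I'll do a numeric check of that.

Run:
```python
from h import *
from scipy.ndimage import label
s=load('top5');P=cloud(s)
im=s['im'];g=im.min(2)
k=(P[...,2]>160)&(P[...,2]<185)&(np.hypot(P[...,0]-550,P[...,1]+137)<40)
q=P[k];print('block',cv2.minAreaRect(q[:,:2].astype(np.float32)),q.mean(0))
# hole by colour: dark pixels within block
v,u=np.mgrid[:480,:640];m=(g<110)&(abs(u-374)<9)&(abs(v-244)<9)
print('hole px',u[m].mean(),v[m].mean(),m.sum(),'->',at_z(s,u[m].mean(),v[m].mean(),173))
a=load('sc5')
# foot from scene: white disc at z=16 by depth
Q=cloud(a);k=(Q[...,2]>10)&(Q[...,2]<22)&(np.hypot(Q[...,0]-550,Q[...,1]+137)<60);print('disc',cv2.minEnclosingCircle(Q[k][:,:2].astype(np.float32)))
k=(Q[...,2]>55)&(Q[...,2]<88)&(np.hypot(Q[...,0]-550,Q[...,1]+137)<30);print('pin',Q[k].mean(0))
k=(Q[...,2]>165)&(Q[...,2]<190)&(np.hypot(Q[...,0]-550,Q[...,1]+137)<60)&(Q[...,1]<-110);print('block sc',cv2.minAreaRect(Q[k][:,:2].astype(np.float32)),Q[k][:,2].mean())
```

```text
block ((547.654052734375, -128.34893798828125), (43.89826202392578, 60.459381103515625), 5.769487380981445) [ 547.82173737 -130.4474636   170.83399471]
hole px 373.5773195876289 243.6701030927835 97 -> [ 548.94371143 -136.69243715  173.        ]
disc ((552.9734497070312, -138.0289764404297), 49.879722595214844)
pin [ 556.827065   -137.1688908    68.54272387]
block sc ((549.7185668945312, -135.0027313232422), (49.49159622192383, 47.70027160644531), 7.510826110839844) 171.90340631791213
```

```bash
python3 -c "
from workcell import ctrl
print(ctrl.close_job())"
```

```text
the job is handed in; nothing more can be done
None
```

I slid the foot into the blue ring and let go of it; the bracket is held level at its balance point about 40 mm above the pin, with hole and head each within about 4 mm by my measurements. I've handed the job in, and no verdict came back.

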